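# Scrape bottle caps from under a shelf into a tray

## Robot

A 7-joint arm with a two-finger parallel gripper is mounted at the origin on a cart in front of the work surface, level with it; the furniture and walls round the work are solid. World frame = base frame: x ahead of the robot, y to its left, z up, the work surface at z = 0. Lengths are in mm, angles in rad, forces in N, time in s.
With the tool pointing down it reaches from about 425 to 875 mm from the base axis. Payload 8.4 kg.
Tool frame: the origin (TCP) lies on the centre line of the jaws, within the pads' length; the fingertips stand 11 mm ahead of it and the grasp point (between the pads) lies 8 mm behind it; z points along the fingers, y is the line along which they close (so a half turn about z gives the same grasp; the last joint's range is limited). The gripper opens to 87 mm and grips with 3 to 60 N. Pads are 19 mm wide; open, the fingers measure 117 mm over their backs; the gripper's body (75 mm by 190 mm) begins 51 mm behind the grasp point.
Start: joints at [1.032, 0.333, 0.04, 1.465, -0.013, 1.343, -0.059], TCP at [276.718, -588.125, 233.546] pointing down, gripper open.
Joint ranges: [-2.58, 2.58], [-0.38, 2.09], [-1.3, 1.39], [0.25, 2.4], [-1.5, 4.64], [0.08, 2.09], [-2.65, 2.65]. Speed limits (rad/s): [2.22, 2.22, 2.79, 2.79, 3.14, 3.14, 3.14].

## Interface

Orientations are given as a unit quaternion [w, x, y, z].
In Python, from workcell import manip gives the robot as it stands. The module is installed in compiled form; this text tells all that it offers.
- The arm moves only by the shell command python3 -m creep 'ROWS'. ROWS is JSON, a list of rows, each an object with "rot": the turn, a rotation vector about the world's x, y, z in degrees, a list of three; "dp": the shift along the world's x, y, z in cm, a list of three; "fingers": the opening, from 0 (shut) to 1 (fully open). In form: [{"rot": [rx, ry, rz], "dp": [dx, dy, dz], "fingers": fingers}, ...]. A call has 1 to 8 rows; each row shifts and turns the commanded pose from where the row before left it; what a row does not reach is not made up. A row lasts 1/10 s, in which the tool goes at most 50 mm and 8.59 degrees, less where a joint would pass 70% of its speed; a pose out of reach is approached as far as the arm can. A call is refused whole if a number of a shift passes 5 or a number of a turn 8.59, either way. A call with a gripper value outside its range is refused whole. The fingers move at their own pace and stop on an object; the grip force is fixed at half the most. Time passes only in rows, so rows that do not move let the fingers close. It gives the time, the measured TCP pose, the force, the opening and the grip force at its end, in the units of the state.
- manip.state(): the state, without advancing time (a new reading comes with each control period).
- manip.get_image(name): name is "scene" or "top" or "wrist"; returns a dict with "img" (400x640x3 uint8, blue, green, red), "depth" (400x640 float32, mm along the optical axis (not along the pixel's ray), 0 where there is no reading), "fovy" (degrees; the focal length in pixels is half the picture's height over the tangent of half this angle, whatever the lens; pixels are square), "cx", "cy" (the principal point, pixels), "rvec" (rotation vector, rad) and "tvec" (3), from world to camera coordinates, as OpenCV has them; the wrist camera has in their place "tool_from_camera" (4x4, takes a point from camera to tool coordinates, whose origin is the TCP and whose axes are the flange's). Camera axes: x right, y down, z forward; pixel columns grow to the right and rows downward; lengths in mm; the calibration is good to about 2 mm. A picture is of the moment at which its call begins: read the wrist's pose just before it.
- manip.finish_job(): hands the job in; it is judged then, once.
Trained networks look in the newest picture that a camera, given by its name, has taken for a name from the list of things; names that differ only in an ending like _2 or _b are one class to them, and where a whole thing is asked for, a point or a joint stands for the part that bears it (a point fixed in the world has none). Each returns a list of dicts, best first, with "confidence" (0 to 1); they miss things now and then, are a little off and sometimes report something else, mostly with a low value. They report only what shows in the picture. A call takes as long as a camera call.
- manip.trace(thing, camera): "pixels" (400x640 bool, what is visible of it) and "bbox" ([left, top, right, bottom] in pixels, round what is visible of it).
The state is a dict: "time_s": time; "joint_positions": joint angles; "qvel": joint speeds; "joint_efforts": joint torques, N m; "eef_pos": TCP position; "tool_rot": TCP orientation; "contact_force": force on the tool from outside, world axes, zero at the start; "ft_torque": the same for the moment, N m; "opening": finger opening in mm; "gripper_force": force on a finger pad.
Only numpy, scipy, OpenCV 4.12 (cv2) and the standard library are available. Lean on these libraries where they do the work, as an engineer would, in place of code of your own. Each camera call takes 0.05 s, during which the arm holds its last target. There are 200 camera calls.

## Task

Three bottle caps lie on the chopping board, under the bridge shelf. Take the scraper block, reach in under the shelf with it and scrape all three caps along the board, off its end and into the shallow steel tray that stands there, without touching the caps with the gripper, bumping the shelf or disturbing anything else. Then stand the scraper upright again at the place where you took it from and let go of it.

Things in the scene. Friction and masses are not known exactly. Their poses are not given: they have to be found in the camera images.
- scraper: Scraper block, standing on the hob at the left, in front of the shelf. Black rubber foot 90 mm long (its x, roughly away from the robot) x 30 x 16 mm high; on it a wooden handle 82 mm long, 22 mm thick (its y), flat sides up to 68 mm, 75 mm high in all; 0.14-0.28 kg. Origin: centre of its underside, z up. Scrape with it upright, long axis across the travel, foot pressed lightly on the board.
- chopping_board: Beech chopping board, fixed, 200 mm deep (its x, away from the robot), 300 mm long (its y, to the left), 21 mm thick. Origin: centre of its underside; its top is at z = +21 mm, its ends at y = -150 and +150 mm. The caps lie between x = -45 and 0 mm and y = -70 and +70 mm on it.
- bridge_shelf: Fixed shelf over board and tray, square with the board: wooden panel 660 mm long (y), 150 mm deep (x), underside 270, top 286 mm up, on four 12 mm legs at y = +-315, x = 12 and 138 mm; front open. Origin: at z = 0 below the middle of its front edge, 70 mm before the board's centre. The caps lie (centres) 25-70 mm behind it: lean the gripper back towards the robot 25-45 degrees to get in.
- tray: Shallow open steel tray, fixed, 120 mm (its x) x 100 mm (its y), walls 15 mm high and 3 mm thick, floor 3 mm: lower than the board's top. It stands close (2 mm) against the left or the right end of the board, square with it; which end varies. Origin: centre of its underside.
- low_tin: Low food tin, 75 mm across, 58 mm high, standing at the other end of the board (45 mm or so off the end), under the shelf; leave it. Origin: centre of its underside.
- egg_cup: Stoneware egg cup, 48 mm across, 52 mm high, standing on the board behind the caps, its centre 60 to 72 mm behind the board's middle line (x in the board's frame); leave it. Origin: centre of its underside.
- salt_shaker: Salt shaker, 44 mm across, 90 mm high, left of the scraper; leave it. Origin: centre of its underside.
- mug: Mug, 83 mm across plus handle, 94 mm high, on the worktop to the right; leave it. Origin: centre of its underside.
- top_spice_0: Spice jar, 41 mm across, 105 mm high, on top of the shelf; leave it. Origin: centre of its underside.
- top_spice_5: Spice jar, 46 mm across, 109 mm high, on top of the shelf; leave it. Origin: centre of its underside.
- top_jam_jar: Jam jar, 71 mm across, 110 mm high, on top of the shelf; leave it. Origin: centre of its underside.
- cap_0: Crown bottle cap (one of three alike), 31 mm across, 6 mm high, lying on the board under the shelf, crimped rim down. Origin: centre of its underside.
- cap_1: Crown bottle cap (one of three alike), 31 mm across, 6 mm high, lying on the board under the shelf, crimped rim down. Origin: centre of its underside.
- cap_2: Crown bottle cap (one of three alike), 31 mm across, 6 mm high, lying on the board under the shelf, crimped rim down. Origin: centre of its underside.

How it is judged:
By the outcome, as a careful person would: the job done as asked, in the order asked, and still so for the second after the job is handed in, with the robot touching nothing.
It also fails if it takes over 64 s, if anything falls off the work surface, if the arm or the gripper's body presses on something with over 40 N, if the wrist force passes 120 N, or if a joint passes its speed limit or range.

## Working session

There is one attempt and no reset: what is moved stays moved. The work goes in short steps, Python scripts to look and compute and a shell command to move; the robot and the scene stay as the last step left them, time stands still between calls to the robot, and variables do not carry over. Pictures are saved under pics/ and viewed, at most 10 in all, crops included, and the job is handed in when it is done.

```bash
mkdir -p pics
cat > h.py <<'E'
import numpy as np,cv2
from workcell import manip
from scipy.spatial.transform import Rotation as R
def cam(name):
    s=manip.state(); d=manip.get_image(name); h,w=d['depth'].shape
    f=h/2/np.tan(np.radians(d['fovy'])/2)
    v,u=np.mgrid[:h,:w]; z=d['depth']
    P=np.dstack([(u-d['cx'])/f*z,(v-d['cy'])/f*z,z])
    if 'rvec' in d:
        Rm=cv2.Rodrigues(np.array(d['rvec'],float))[0]; W=(P-np.ravel(d['tvec']))@Rm
    else:
        T=np.array(d['tool_from_camera']); q=s['tool_rot']; Q=R.from_quat([q[1],q[2],q[3],q[0]]).as_matrix()
        W=(P@T[:3,:3].T+T[:3,3])@Q.T+np.array(s['eef_pos'])
    W[z==0]=np.nan
    return d,W
E
python3 - <<'E'
from h import *
print(manip.state())
ims=[]
for c in ['scene','top']:
    d,W=cam(c); ims.append(d['img'])
    for t in 'scraper chopping_board bridge_shelf tray low_tin egg_cup salt_shaker mug cap_0'.split():
        for r in manip.trace(t,c)[:4]:
            p=W[r['pixels']]; p=p[~np.isnan(p[:,0])]
            if len(p): print(c,t,round(r['confidence'],2),r['bbox'],len(p),np.percentile(p,[3,50,97],axis=0).round().tolist())
    cv2.imwrite(f'pics/{c}0.png',d['img'])
E
```

```text
{'time_s': 0.0, 'joint_positions': array([ 1.0318103 ,  0.3338678 ,  0.03986526,  1.46628905, -0.01336643,
        1.3432995 , -0.05851032]), 'qvel': array([ 9.75203425e-04,  9.48018372e-04, -2.92639287e-04, -8.11698835e-05,
       -7.83655860e-04,  9.14807058e-04,  1.45207609e-03]), 'joint_efforts': array([-1.42792553e-03, -6.56366515e+01,  1.33409634e+00, -4.03789866e+01,
       -5.99404983e-02,  4.50326165e-02,  1.13006261e-04]), 'eef_pos': array([ 276.5068918 , -587.74690982,  232.67831266]), 'tool_rot': array([-7.62158331e-04,  9.75921801e-01,  2.18119235e-01, -2.40495725e-04]), 'contact_force': array([-0.4501731 , -0.06058647,  0.21757213]), 'ft_torque': array([0.04443117, 0.04188005, 0.01362573]), 'gripper_force': 0.0, 'opening': 87.2800780798129}
scene scraper 0.94 [281.2, 281.4, 314.9, 309.7] 616 [[395.0, 232.0, -1.0], [430.0, 255.0, 37.0], [472.0, 268.0, 72.0]]
scene scraper 0.46 [243.2, 300.1, 260.3, 331.1] 400 [[450.0, 376.0, -3.0], [461.0, 410.0, 45.0], [489.0, 422.0, 85.0]]
scene chopping_board 0.76 [263.7, 206.2, 353.9, 264.3] 2520 [[537.0, -169.0, 5.0], [621.0, -22.0,
[... 1241 characters left out ...]
ray 0.88 [359.9, 192.2, 393.9, 221.0] 675 [[576.0, -291.0, -3.0], [643.0, -244.0, 7.0], [708.0, -195.0, 21.0]]
top low_tin 0.61 [266.5, 216.2, 284.3, 238.3] 372 [[564.0, 130.0, 7.0], [584.0, 161.0, 54.0], [632.0, 192.0, 64.0]]
top low_tin 0.26 [267.0, 147.7, 291.8, 181.8] 738 [[594.0, 91.0, 294.0], [610.0, 128.0, 369.0], [656.0, 162.0, 401.0]]
top egg_cup 0.69 [299.2, 189.1, 312.5, 205.7] 156 [[684.0, 0.0, 24.0], [708.0, 21.0, 58.0], [731.0, 40.0, 79.0]]
top egg_cup 0.17 [334.2, 131.1, 346.2, 157.9] 384 [[653.0, -117.0, 293.0], [664.0, -94.0, 360.0], [695.0, -74.0, 401.0]]
top salt_shaker 0.44 [208.5, 257.3, 220.8, 274.0] 168 [[451.0, 383.0, 16.0], [460.0, 398.0, 58.0], [476.0, 415.0, 93.0]]
```

```bash
python3 - <<'E'
import cv2,numpy as np
a=cv2.imread('pics/scene0.png')[110:350,200:440]; b=cv2.imread('pics/top0.png')[110:310,190:430]
cv2.imwrite('pics/s.png',np.hstack([cv2.resize(a,(400,400),interpolation=3),cv2.resize(b,(400,333),interpolation=3)[:400] if 0 else cv2.copyMakeBorder(cv2.resize(b,(400,333)),0,67,0,0,0)]))
E
python3 - <<'E'
from h import *
d,W=cam('scene'); m=manip.trace('chopping_board','scene')[0]['pixels']
Z=W[...,2]
for c in ['scene','top']:
    d,W=cam(c)
    x,y,z=W[...,0],W[...,1],W[...,2]
    zs=np.nanmedian(z[(x>545)&(x<640)&(y>-140)&(y<80)&(z<40)&(z>10)]); print(c,'boardz',zs)
    # scraper top rect
    for lo,hi in [(30,90)]:
        k=(z>lo)&(z<hi)&(x>370)&(x<500)&(y>200)&(y<300)
        print(c,k.sum(),cv2.minAreaRect(W[k][:,:2].astype(np.float32)),np.nanmax(z[k]))
    k=(z>275)&(z<292)&(x>500)&(x<800)&(abs(y)<420)
    print('shelf',cv2.minAreaRect(W[k][:,:2].astype(np.float32)),np.median(z[k]))
    k=(z>17)&(z<33)&(x>500)&(x<780)&(y>-200)&(y<120)
    print('board',cv2.minAreaRect(W[k][:,:2].astype(np.float32)))
    for t in ['cap_0']:
        for r in manip.trace(t,c): print(t,r['confidence'],r['bbox'])
E
```

```text
scene boardz 16.78515943043856
scene 369 ((436.2397155761719, 248.70260620117188), (82.35358428955078, 27.511878967285156), 16.041406631469727) 75.098038017644
shelf ((644.717529296875, -36.563995361328125), (155.03099060058594, 666.2810668945312), 4.777215957641602) 282.2561740089774
board ((637.811767578125, -32.78807067871094), (200.5863494873047, 300.3532409667969), 4.640641689300537)
top boardz 22.791560745479217
top 180 ((437.68865966796875, 244.41964721679688), (85.48309326171875, 22.930641174316406), 15.031801223754883) 85.15959626174903
shelf ((648.2218017578125, 25.548919677734375), (801.6063232421875, 244.94793701171875), 86.58901977539062) 287.6112769489018
board ((642.97998046875, -43.66748046875), (207.82115173339844, 310.9762878417969), 5.133583068847656)
```

View pics/s.png

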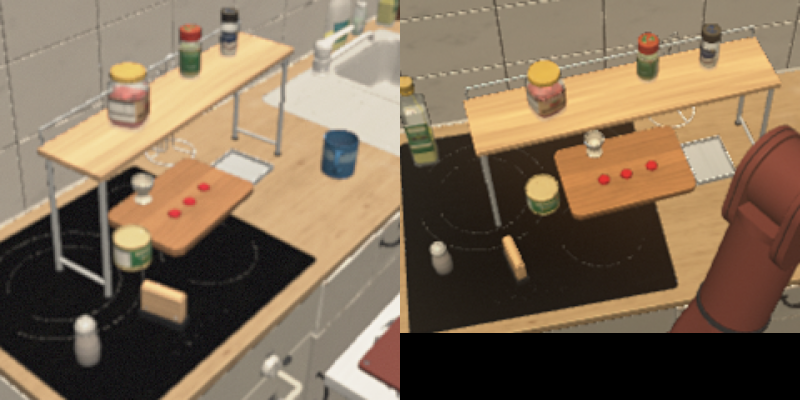

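The scene shows three red caps in a row on the board. The tray is at the board's right end, the tin at its left, and the scraper stands at front left. Next I'll locate the caps in the board frame.

```bash
python3 - <<'E'
from h import *
a=np.radians(4.8)
for c,B in [('scene',(637.8,-32.8)),('top',(643,-43.7))]:
    d,W=cam(c); hsv=cv2.cvtColor(d['img'],cv2.COLOR_BGR2HSV)
    m=(((hsv[...,0]<6)|(hsv[...,0]>172))&(hsv[...,1]>170)&(hsv[...,2]>80)).astype(np.uint8)
    x,y,z=np.moveaxis(W,2,0); m[~((x>540)&(x<740)&(abs(y+35)<150)&(z<60))]=0
    n,l,s,ce=cv2.connectedComponentsWithStats(m)
    for i in range(1,n):
        if s[i,4]>6:
            p=np.nanmedian(W[l==i],0); q=p[:2]-B
            print(c,ce[i].round(),s[i,4],p.round(),'board',(q@[np.cos(a),np.sin(a)]).round(),(q@[-np.sin(a),np.cos(a)]).round())
    k=(z>280)&(z<295)&(x>500)&(x<760)&(abs(y+35)<345)
print(manip.state()['time_s'])
E
python3 -m creep '[{"rot":[0,0,-5],"dp":[2,5,0],"fingers":1},{"rot":[0,0,-5],"dp":[2,5,0],"fingers":1},{"rot":[0,0,0],"dp":[2,5,0],"fingers":1},{"rot":[0,0,0],"dp":[2,5,0],"fingers":1},{"rot":[0,0,0],"dp":[2,5,0],"fingers":1},{"rot":[0,0,0],"dp":[2,5,0],"fingers":1},{"rot":[0,0,0],"dp":[2,5,0],"fingers":1},{"rot":[0,0,0],"dp":[2,5,0],"fingers":1}]'
```

```text
scene [322. 222.] 17 [632. -98.  23.] board -11.0 -65.0
scene [313. 230.] 21 [619. -37.  22.] board -19.0 -3.0
scene [304. 238.] 21 [617.  17.  22.] board -17.0 51.0
top [340. 209.] 29 [ 633. -101.   28.] board -15.0 -56.0
top [325. 214.] 27 [623. -38.  28.] board -20.0 7.0
top [312. 218.] 30 [615.  15.  30.] board -23.0 61.0
1.4
time_s: 2.2
eef_pos: [425.7, -214.8, 233.9]
tool_rot: [0.0, 0.991, 0.132, 0.0]
contact_force: [1.1, -0.7, -0.4]
opening: 87.0
gripper_force: 0.0
```

```bash
python3 -m creep '[{"rot":[0,0,0],"dp":[0.5,5,0.5],"fingers":1},{"rot":[0,0,0],"dp":[0.5,5,0.5],"fingers":1},{"rot":[0,0,0],"dp":[0.5,5,0.5],"fingers":1},{"rot":[0,0,0],"dp":[0,5,0.5],"fingers":1},{"rot":[0,0,0],"dp":[0,5,0],"fingers":1},{"rot":[0,0,0],"dp":[0,5,0],"fingers":1},{"rot":[0,0,0],"dp":[-1,5,0],"fingers":1},{"rot":[0,0,0],"dp":[-1,5,0],"fingers":1}]'
python3 -m creep '[{"rot":[0,0,0],"dp":[0,2.5,0],"fingers":1},{"rot":[0,0,0],"dp":[0,0,0],"fingers":1},{"rot":[0,0,0],"dp":[0,0,0],"fingers":1}]'
cat > ws.py <<'E'
from h import *
s=manip.state(); d,W=cam('wrist'); cv2.imwrite('pics/w1.png',d['img'])
print(s['time_s'],s['joint_positions'].round(2),s['eef_pos'].round(1),s['tool_rot'].round(3))
x,y,z=np.moveaxis(W,2,0)
for lo,hi in [(5,20),(40,68),(60,95)]:
    k=(z>lo)&(z<hi)&(x>370)&(x<500)&(y>190)&(y<310)
    if k.sum()>10: print(lo,k.sum(),cv2.minAreaRect(W[k][:,:2].astype(np.float32)),np.percentile(z[k],95))
for r in manip.trace('scraper','wrist')[:2]:
    p=W[r['pixels']]; p=p[(p[:,2]>60)]
    print(r['confidence'],r['bbox'],cv2.minAreaRect(p[:,:2].astype(np.float32)) if len(p) else '')
E
python3 ws.py
```

```text
time_s: 3.0
eef_pos: [419.9, 181.6, 253.7]
tool_rot: [0.0, 0.991, 0.132, 0.0]
contact_force: [1.7, -0.4, -0.3]
opening: 87.3
gripper_force: 0.0
time_s: 3.3
eef_pos: [420.5, 204.6, 253.4]
tool_rot: [0.0, 0.991, 0.133, -0.0]
contact_force: [0.0, -0.3, -1.0]
opening: 86.8
gripper_force: 0.0
3.3 [ 0.21 -0.02 -0.74  1.83 -0.01  1.33 -1.83] [420.5 204.6 253.4] [ 0.     0.991  0.133 -0.   ]
5 412 ((439.5887451171875, 244.8094024658203), (88.85020446777344, 29.035133361816406), 14.567336082458496) 16.82694805009947
40 368 ((439.4140930175781, 245.376953125), (81.04083251953125, 22.1368408203125), 14.31417465209961) 67.65821205778376
60 1779 ((439.3627014160156, 245.57826232910156), (81.04083251953125, 21.72132682800293), 14.31417465209961) 74.96009324668613
0.92 [272.7, 103.6, 304.7, 188.2] ((439.3627014160156, 245.57826232910156), (81.04083251953125, 21.72132682800293), 14.31417465209961)
```

View pics/w1.png

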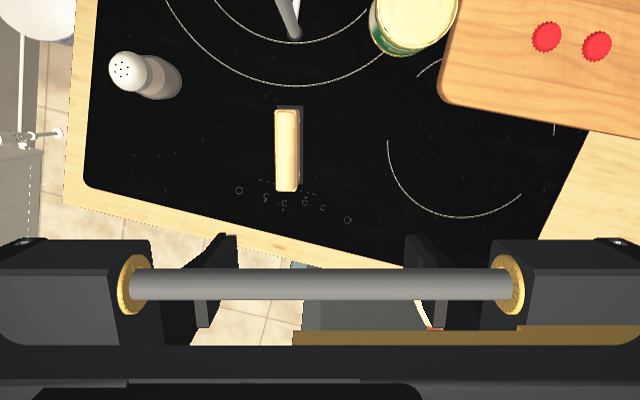

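The wrist picture shows the scraper at pixels (288,150), clear of the salt shaker (130,75) and the tin (415,20). I'll tilt 35° above it.

```bash
python3 -m creep '[{"rot":[1.74,-6.78,-0.4],"dp":[0.5,1,0],"fingers":1},{"rot":[1.74,-6.78,-0.5],"dp":[0.5,1,0],"fingers":1},{"rot":[1.74,-6.78,0],"dp":[0.2,1,0],"fingers":1},{"rot":[1.74,-6.78,0],"dp":[0,0.9,0],"fingers":1},{"rot":[1.74,-6.78,0],"dp":[0,0,0],"fingers":1},{"rot":[0,0,0],"dp":[0,0,0],"fingers":1},{"rot":[0,0,0],"dp":[0,0,0],"fingers":1}]'
cat > err.py <<'E'
from h import *
import sys
# args: x y z yaw tilt -> remaining shift cm, rot deg
X=np.array(list(map(float,sys.argv[1:4])));yaw,t=np.radians(list(map(float,sys.argv[4:6])))
s=manip.state();q=s['tool_rot'];Q=R.from_quat([q[1],q[2],q[3],q[0]])
l=np.array([-np.sin(yaw),np.cos(yaw),0]);a=np.array([np.cos(yaw)*np.sin(t),np.sin(yaw)*np.sin(t),-np.cos(t)])
T=R.from_matrix(np.column_stack([np.cross(-l,a),-l,a]))
print('dp',((X-s['eef_pos'])/10).round(2),'rot',np.degrees((T*Q.inv()).as_rotvec()).round(2),'q',s['joint_positions'].round(2),'F',s['contact_force'].round(1),'grip',s['gripper_force'],s['opening'].round(1),'t',round(s['time_s'],2))
E
python3 err.py 432.2 243.5 41.4 14.4 35
```

```text
time_s: 4.1
eef_pos: [431.7, 239.7, 255.8]
tool_rot: [-0.027, 0.959, 0.118, 0.258]
contact_force: [0.2, -0.5, 0.3]
opening: 87.0
gripper_force: 0.0Traceback (most recent call last):
  File "err.py", line 8, in <module>
    print('dp',((X-s['eef_pos'])/10).round(2),'rot',np.degrees((T*Q.inv()).as_rotvec()).round(2),'q',s['joint_positions'].round(2),'F',s['contact_force'].round(1),'grip',s['gripper_force'],s['opening'].round(1),'t',round(s['time_s'],2))
                                                                                                                                                                                             ^^^^^^^^^^^^^^^^^^
AttributeError: 'float' object has no attribute 'round'
```

```bash
sed -i "s/s\['opening'\].round(1)/round(s['opening'],1)/" err.py; python3 err.py 432.2 243.5 41.4 14.4 35
```

```text
dp [  0.05   0.38 -21.44] rot [ 1.73 -4.68  0.51] q [ 0.02 -0.38 -0.62  2.16 -0.03  0.8  -1.94] F [ 0.2 -0.5  0.3] grip 0.0 87.0 t 4.1
```

```bash
python3 -m creep '[{"rot":[0,0,0],"dp":[0,0.2,-2.5],"fingers":1},{"rot":[0,0,0],"dp":[0,0.2,-2.5],"fingers":1},{"rot":[0,0,0],"dp":[0,0,-2.5],"fingers":1},{"rot":[0,0,0],"dp":[0,0,-2],"fingers":1},{"rot":[0.6,-1.6,0.2],"dp":[0,0,0],"fingers":1},{"rot":[0.6,-1.6,0.2],"dp":[0,0,0],"fingers":1},{"rot":[0.5,-1.5,0.1],"dp":[0,0,0],"fingers":1},{"rot":[0,0,0],"dp":[0,0,0],"fingers":1}]'; python3 err.py 432.2 243.5 41.4 14.4 35
```

```text
time_s: 4.9
eef_pos: [432.7, 242.0, 160.4]
tool_rot: [-0.036, 0.946, 0.118, 0.299]
contact_force: [1.0, 0.7, -1.0]
opening: 87.2
gripper_force: 0.0
dp [ -0.05   0.15 -11.9 ] rot [0.07 0.04 0.27] q [ 0.09 -0.32 -0.78  2.36  0.1   0.47 -2.13] F [ 1.   0.7 -1. ] grip 0.0 87.2 t 4.9
```

```bash
python3 -m creep '[{"rot":[0,0,0.3],"dp":[0,0.15,-2],"fingers":1},{"rot":[0,0,0],"dp":[0,0,-2],"fingers":1},{"rot":[0,0,0],"dp":[0,0,-2],"fingers":1},{"rot":[0,0,0],"dp":[0,0,-1],"fingers":1},{"rot":[0,0,0],"dp":[0,0,0],"fingers":1}]'; python3 err.py 432.2 243.5 41.4 14.4 35
```

```text
time_s: 5.4
eef_pos: [436.7, 246.8, 101.9]
tool_rot: [-0.036, 0.947, 0.119, 0.296]
contact_force: [0.7, -0.8, -0.7]
opening: 87.1
gripper_force: 0.0
dp [-0.45 -0.33 -6.05] rot [ 0.23 -0.2   0.08] q [ 0.54 -0.28 -1.22  2.4   0.05  0.3  -2.11] F [ 0.7 -0.8 -0.7] grip 0.0 87.1 t 5.4
```

```bash
python3 -m creep '[{"rot":[-0.7,2.9,0],"dp":[0.3,0,0],"fingers":1},{"rot":[-0.7,2.9,0],"dp":[0.3,0,0],"fingers":1},{"rot":[0,0,0],"dp":[0,0,0],"fingers":1}]'; python3 err.py 442.2 246.1 44 14.4 29
```

```text
time_s: 5.7
eef_pos: [443.4, 249.0, 103.9]
tool_rot: [-0.032, 0.961, 0.122, 0.247]
contact_force: [-0.1, -0.1, 0.3]
opening: 87.0
gripper_force: 0.0
dp [-0.12 -0.29 -5.99] rot [-0.07 -0.13 -0.1 ] q [ 0.57 -0.17 -1.22  2.31  0.1   0.43 -2.09] F [-0.1 -0.1  0.3] grip 0.0 87.0 t 5.7
```

```bash
python3 -m creep '[{"rot":[0,0,0],"dp":[-0.1,-0.3,-1.5],"fingers":1},{"rot":[0,0,0],"dp":[0,0,-1.5],"fingers":1},{"rot":[0,0,0],"dp":[0,0,0],"fingers":1}]'; python3 err.py 442.2 246.1 44 14.4 29
```

```text
time_s: 6.0
eef_pos: [439.3, 244.4, 72.7]
tool_rot: [-0.031, 0.961, 0.124, 0.246]
contact_force: [-0.3, 0.7, 0.0]
opening: 87.1
gripper_force: 0.0
dp [ 0.29  0.17 -2.87] rot [ 0.18 -0.27 -0.22] q [ 0.59 -0.05 -1.29  2.34  0.45  0.39 -2.41] F [-0.3  0.7  0. ] grip 0.0 87.1 t 6.0
```

```bash
python3 -m creep '[{"rot":[0,0,-0.2],"dp":[0.3,0.2,-1],"fingers":1},{"rot":[0,0,0],"dp":[0,0,-1],"fingers":1},{"rot":[0,0,0],"dp":[0,0,-0.9],"fingers":1},{"rot":[0,0,0],"dp":[0,0,0],"fingers":1}]'; python3 err.py 442.2 246.1 44 14.4 29
```

```text
time_s: 6.4
eef_pos: [441.6, 246.8, 56.1]
tool_rot: [-0.032, 0.961, 0.123, 0.245]
contact_force: [-0.9, 0.3, 0.5]
opening: 86.8
gripper_force: 0.0
dp [ 0.06 -0.07 -1.21] rot [ 0.08 -0.37 -0.22] q [ 0.24  0.03 -0.98  2.36  0.68  0.4  -2.64] F [-0.9  0.3  0.5] grip 0.0 86.8 t 6.4
```

```bash
python3 -m creep '[{"rot":[0,0,0],"dp":[0.2,0,2],"fingers":1},{"rot":[0,0,0],"dp":[0.2,0,3],"fingers":1},{"rot":[0,0,0],"dp":[0.2,0,3],"fingers":1},{"rot":[-3.85,-0.99,7.18],"dp":[0.2,0,1],"fingers":1},{"rot":[-3.85,-0.99,7.18],"dp":[0,0,0],"fingers":1},{"rot":[-3.85,-0.99,7.18],"dp":[0,0,0],"fingers":1},{"rot":[-3.85,-0.99,7.18],"dp":[0,0,0],"fingers":1},{"rot":[-3.85,-0.99,7.18],"dp":[0,0,0],"fingers":1}]'; python3 err.py 442.2 246.1 44 14.4 29
python3 -m creep '[{"rot":[-3.85,-0.99,7.18],"dp":[0,0,0],"fingers":1},{"rot":[-3.85,-0.99,7.18],"dp":[0,0,0],"fingers":1},{"rot":[-3.85,-0.99,7.18],"dp":[0,0,0],"fingers":1},{"rot":[-3.85,-0.99,7.18],"dp":[0,0,0],"fingers":1},{"rot":[-3.85,-0.99,7.18],"dp":[0,0,0],"fingers":1},{"rot":[-3.85,-0.99,7.18],"dp":[0,0,0],"fingers":1},{"rot":[-3.85,-0.99,7.18],"dp":[0,0,0],"fingers":1},{"rot":[-3.85,-0.99,7.18],"dp":[0,0,0],"fingers":1}]'; python3 err.py 442.2 246.1 44 14.4 29
```

```text
time_s: 7.2
eef_pos: [450.5, 245.8, 144.6]
tool_rot: [0.06, 0.856, 0.453, 0.242]
contact_force: [-1.0, 0.7, -0.1]
opening: 87.0
gripper_force: 0.0
dp [ -0.83   0.03 -10.06] rot [ 19.6    4.81 -36.2 ] q [ 0.1  -0.18 -0.77  2.27  0.17  0.55 -1.41] F [-1.   0.7 -0.1] grip 0.0 87.0 t 7.2
time_s: 8.0
eef_pos: [450.4, 245.8, 144.7]
tool_rot: [0.183, 0.473, 0.844, 0.173]
contact_force: [0.8, -0.4, -0.2]
opening: 86.9
gripper_force: 0.0
dp [ -0.82   0.03 -10.07] rot [ 50.53  12.92 -93.52] q [-0.1  -0.17 -0.6   2.28  0.24  0.56 -0.34] F [ 0.8 -0.4 -0.2] grip 0.0 86.9 t 8.0
```

```bash
sed -i 's/np.column_stack(\[np.cross(-l,a),-l,a\])/np.column_stack([np.cross(l,a),l,a])/' err.py
python3 -m creep '[{"rot":[-3.85,-0.99,7.18],"dp":[0,0,0],"fingers":1},{"rot":[-3.85,-0.99,7.18],"dp":[0,0,0],"fingers":1},{"rot":[-3.85,-0.99,7.18],"dp":[0,0,0],"fingers":1},{"rot":[-3.85,-0.99,7.18],"dp":[0,0,0],"fingers":1},{"rot":[-3.85,-0.99,7.18],"dp":[0,0,0],"fingers":1},{"rot":[-3.85,-0.99,7.18],"dp":[0,0,0],"fingers":1},{"rot":[-3.85,-0.99,7.18],"dp":[0,0,0],"fingers":1},{"rot":[-3.85,-0.99,7.18],"dp":[0,0,0],"fingers":1}]'; python3 err.py 442.2 246.1 44 14.4 29
```

```text
time_s: 8.8
eef_pos: [450.4, 245.8, 144.8]
tool_rot: [0.248, -0.06, 0.966, 0.049]
contact_force: [-0.6, -0.4, -0.1]
opening: 87.2
gripper_force: 0.0
dp [ -0.82   0.03 -10.08] rot [-3.63 -0.6   6.29] q [-0.27 -0.16 -0.44  2.29  0.29  0.56  0.76] F [-0.6 -0.4 -0.1] grip 0.0 87.2 t 8.8
```

```bash
python3 -m creep '[{"rot":[-3.6,-0.6,6.3],"dp":[-0.4,0,-1],"fingers":1},{"rot":[0,0,0],"dp":[-0.4,0,-2],"fingers":1},{"rot":[0,0,0],"dp":[0,0,-2],"fingers":1},{"rot":[0,0,0],"dp":[0,0,-1],"fingers":1},{"rot":[0,0,0],"dp":[0,0,0],"fingers":1}]'; python3 err.py 442.2 246.1 44 14.4 29
```

```text
time_s: 9.3
eef_pos: [441.8, 244.8, 83.1]
tool_rot: [0.247, -0.118, 0.961, 0.031]
contact_force: [-0.1, -0.3, 1.2]
opening: 87.0
gripper_force: 0.0
dp [ 0.04  0.13 -3.91] rot [-0.08 -0.15  0.33] q [-0.26 -0.06 -0.49  2.36  0.5   0.44  0.65] F [-0.1 -0.3  1.2] grip 0.0 87.0 t 9.3
```

```bash
python3 -m creep '[{"rot":[0,0,0.3],"dp":[0,0.1,-1.3],"fingers":1},{"rot":[0,0,0],"dp":[0,0,-1.3],"fingers":1},{"rot":[0,0,0],"dp":[0,0,-1.3],"fingers":1},{"rot":[0,0,0],"dp":[0,0,0],"fingers":1}]'; python3 err.py 442.2 246.1 44 14.4 29
```

```text
time_s: 9.7
eef_pos: [442.5, 245.8, 44.5]
tool_rot: [0.248, -0.121, 0.961, 0.032]
contact_force: [-0.6, -0.7, -0.5]
opening: 87.4
gripper_force: 0.0
dp [-0.03  0.03 -0.05] rot [-0.06 -0.1   0.05] q [-0.24  0.03 -0.52  2.38  0.74  0.38  0.41] F [-0.6 -0.7 -0.5] grip 0.0 87.4 t 9.7
```

```bash
python3 -m creep '[{"rot":[0,0,0],"dp":[0,0,0],"fingers":0},{"rot":[0,0,0],"dp":[0,0,0],"fingers":0},{"rot":[0,0,0],"dp":[0,0,0],"fingers":0},{"rot":[0,0,0],"dp":[0,0,0],"fingers":0},{"rot":[0,0,0],"dp":[0,0,0],"fingers":0},{"rot":[0,0,0],"dp":[0,0,0],"fingers":0},{"rot":[0,0,0],"dp":[0,0,0],"fingers":0}]'; python3 err.py 442.2 246.1 44 14.4 29
```

```text
time_s: 10.4
eef_pos: [442.7, 246.2, 44.7]
tool_rot: [0.248, -0.121, 0.961, 0.032]
contact_force: [0.6, 0.5, -0.1]
opening: 39.1
gripper_force: 0.0
dp [-0.05 -0.01 -0.07] rot [-0.07 -0.05  0.02] q [-0.24  0.03 -0.52  2.38  0.74  0.38  0.41] F [ 0.6  0.5 -0.1] grip 0.0 39.1 t 10.4
```

```bash
python3 -m creep '[{"rot":[0,0,0],"dp":[0,0,0],"fingers":0},{"rot":[0,0,0],"dp":[0,0,0],"fingers":0},{"rot":[0,0,0],"dp":[0,0,0],"fingers":0},{"rot":[0,0,0],"dp":[0,0,0],"fingers":0},{"rot":[0,0,0],"dp":[0,0,0],"fingers":0}]'; python3 err.py 442.2 246.1 44 14.4 29
```

```text
time_s: 10.9
eef_pos: [442.6, 246.2, 44.6]
tool_rot: [0.248, -0.121, 0.961, 0.032]
contact_force: [0.2, 0.9, -0.1]
opening: 21.9
gripper_force: 30.0
dp [-0.04 -0.01 -0.06] rot [-0.08 -0.05  0.02] q [-0.24  0.03 -0.52  2.38  0.74  0.38  0.41] F [ 0.2  0.9 -0.1] grip 29.969848474720493 21.9 t 10.9
```

The scraper is gripped. Now I'll lift it, move to the front of the board and straighten the yaw.

```bash
python3 -m creep '[{"rot":[0,0,0],"dp":[0,0,1],"fingers":0},{"rot":[0,0,0],"dp":[0,0,2],"fingers":0},{"rot":[0,0,0],"dp":[0.5,-1,1.5],"fingers":0},{"rot":[0,0,-2],"dp":[1,-2,0],"fingers":0},{"rot":[0,0,-2],"dp":[1,-3,0],"fingers":0},{"rot":[0,0,-2],"dp":[1,-3,0],"fingers":0},{"rot":[0,0,-2],"dp":[1,-3,0],"fingers":0},{"rot":[0,0,-1.6],"dp":[1,-3,0],"fingers":0}]'; python3 -m creep '[{"rot":[0,0,0],"dp":[1.5,-2,0],"fingers":0},{"rot":[0,0,0],"dp":[1.5,-1,0],"fingers":0},{"rot":[0,0,0],"dp":[0,0,0],"fingers":0}]';python3 err.py 612.8 66.4 90 4.8 29
```

```text
time_s: 11.7
eef_pos: [497.3, 93.2, 88.3]
tool_rot: [0.249, -0.038, 0.968, 0.01]
contact_force: [0.2, 0.8, -1.4]
opening: 21.8
gripper_force: 30.0
time_s: 12.0
eef_pos: [528.4, 62.9, 88.5]
tool_rot: [0.249, -0.037, 0.968, 0.01]
contact_force: [0.7, 0.1, -2.3]
opening: 21.5
gripper_force: 30.0
dp [8.44 0.35 0.15] rot [-0.05 -0.12  0.35] q [-0.06 -0.04 -0.19  2.33  0.22  0.37  1.2 ] F [ 0.7  0.1 -2.3] grip 29.969503625761718 21.5 t 12.0
```

Run:
```python
from h import *
ims=[]
for c in ['scene','top']:
    d,W=cam(c); ims.append(d['img'])
a=ims[0][170:320,220:380];b=ims[1][150:290,230:400]
cv2.imwrite('pics/s2.png',np.hstack([cv2.resize(a,(400,375)),cv2.resize(b,(400,375))]))
```

```text
(no output)
```

View pics/s2.png

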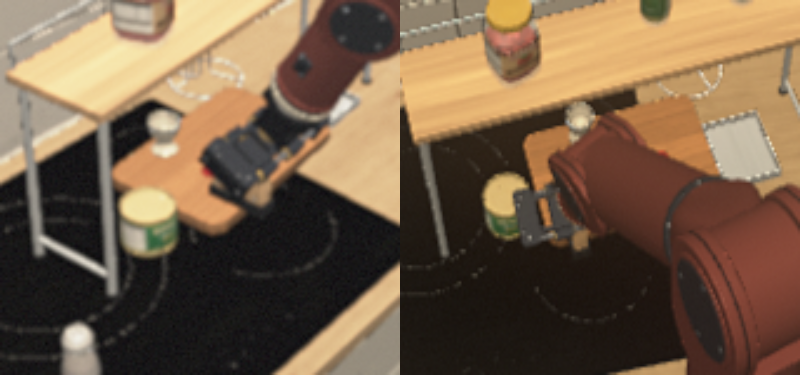

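The pictures show the scraper hanging in front of the board, with the tin and egg cup clear of it. I'll check how far the arm reaches at shelf height before going in.

Run:
```python
from h import *
for c in ['scene','top']:
    d,W=cam(c); x,y,z=np.moveaxis(W,2,0); b,g,r=np.moveaxis(d['img'].astype(int),2,0)
    xb=(x-642.5)*.9965+(y+39.5)*.0837
    ar=(xb<-72)&(xb>-260)&(abs(y-50)<150)
    for lo in range(120,420,30):
        k=ar&(z>lo)&(z<lo+30)
        if k.sum()>5: print(c,lo,k.sum(),'xb max',np.percentile(xb[k],[98,100]).round(),'y',np.percentile(y[k],[2,98]).round())
```

```text
scene 120 196 xb max [-132. -112.] y [-19. 153.]
scene 150 484 xb max [-113. -105.] y [-13. 159.]
scene 180 216 xb max [-125. -121.] y [ 55. 159.]
scene 210 122 xb max [-153. -147.] y [57. 97.]
scene 240 204 xb max [-163.  -72.] y [ 56. 102.]
scene 270 268 xb max [-72. -72.] y [-56. 167.]
scene 300 172 xb max [-190. -185.] y [ 77. 106.]
scene 330 122 xb max [-206. -200.] y [76. 97.]
scene 360 39 xb max [-220. -220.] y [ 73. 112.]
scene 390 34 xb max [-226. -226.] y [ 44. 118.]
top 120 47 xb max [-148. -136.] y [ 61. 141.]
top 150 203 xb max [-117. -114.] y [ 80. 153.]
top 180 114 xb max [-121. -116.] y [ 99. 155.]
top 240 29 xb max [-192. -189.] y [72. 99.]
top 270 49 xb max [-72. -72.] y [-87. 194.]
top 300 12 xb max [-217. -216.] y [ 86. 106.]
```

```bash
python3 -m creep '[{"rot":[0,0,0.3],"dp":[1.5,0.1,-0.5],"fingers":0},{"rot":[0,0,0],"dp":[2,0.1,-0.5],"fingers":0},{"rot":[0,0,0],"dp":[2,0.1,0],"fingers":0},{"rot":[0,0,0],"dp":[1.8,0,0],"fingers":0},{"rot":[0,0,0],"dp":[1.1,0,0],"fingers":0},{"rot":[0,0,0],"dp":[0,0,0],"fingers":0},{"rot":[0,0,0],"dp":[0,0,0],"fingers":0}]';python3 err.py 612.8 66.4 65.6 4.8 29
```

```text
time_s: 12.9
eef_pos: [610.7, 69.3, 79.1]
tool_rot: [0.249, -0.043, 0.967, 0.012]
contact_force: [0.3, 0.3, -3.0]
opening: 21.5
gripper_force: 30.0
dp [ 0.21 -0.29 -1.35] rot [-0.07 -0.11 -0.29] q [-0.05  0.14 -0.18  2.16  0.26  0.35  1.22] F [ 0.3  0.3 -3. ] grip 29.969723325921223 21.5 t 12.9
```

Run:
```python
from h import *
d,W=cam('scene'); x,y,z=np.moveaxis(W,2,0)
xb=(x-642.5)*.9965+(y+39.5)*.0837
k=(z<20)&(z>5)&(xb<-40)&(xb>-120)&(y>30)&(y<100)
cv2.imwrite('pics/s3.png',cv2.resize(d['img'][150:290,240:380],(560,560)))
```

```text
(no output)
```

View pics/s3.png

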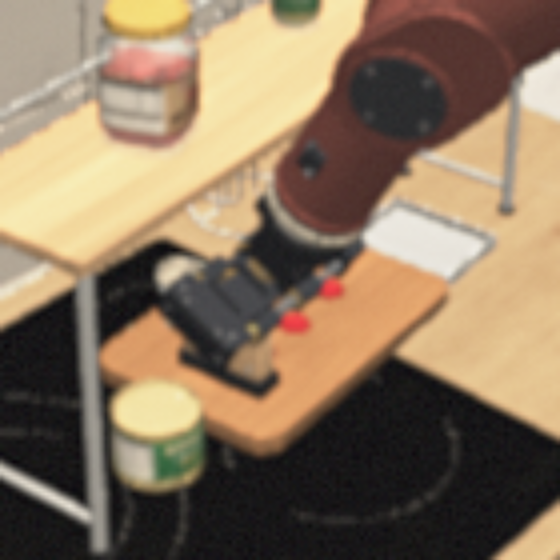

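The scraper hangs upright over the left part of the board, left of the caps at (295,322) and (332,288). I'll lower it to contact.

```bash
python3 -m creep '[{"rot":[0,0,-0.2],"dp":[0.1,-0.1,-0.6],"fingers":0},{"rot":[0,0,0],"dp":[0.1,0,-0.5],"fingers":0},{"rot":[0,0,0],"dp":[0,0,0],"fingers":0}]';python3 err.py 612.8 66.4 65.6 4.8 29
python3 -m creep '[{"rot":[0,0,0],"dp":[0,0,-0.15],"fingers":0},{"rot":[0,0,0],"dp":[0,0,0],"fingers":0}]'; python3 err.py 612.8 66.4 65.6 4.8 29
```

```text
time_s: 13.25
eef_pos: [612.9, 68.0, 67.5]
tool_rot: [0.249, -0.041, 0.968, 0.011]
contact_force: [0.0, -0.4, -2.2]
opening: 21.6
gripper_force: 30.0
dp [-0.01 -0.16 -0.19] rot [-0.06 -0.13 -0.08] q [-0.06  0.16 -0.17  2.16  0.28  0.33  1.19] F [ 0.  -0.4 -2.2] grip 29.969740830129012 21.6 t 13.25
time_s: 13.45
eef_pos: [613.6, 68.2, 67.0]
tool_rot: [0.25, -0.041, 0.967, 0.011]
contact_force: [-0.6, 0.2, -2.5]
opening: 21.6
gripper_force: 30.0
dp [-0.08 -0.18 -0.14] rot [-0.08 -0.05 -0.08] q [-0.07  0.16 -0.16  2.16  0.29  0.33  1.19] F [-0.6  0.2 -2.5] grip 29.969761854736134 21.6 t 13.45
```

```bash
python3 -m creep '[{"rot":[0,0,0],"dp":[0,0,-0.12],"fingers":0},{"rot":[0,0,0],"dp":[0,0,0],"fingers":0}]'; python3 -m creep '[{"rot":[0,0,0],"dp":[0,0,-0.1],"fingers":0},{"rot":[0,0,0],"dp":[0,0,0],"fingers":0}]'; python3 err.py 612.8 66.4 65.6 4.8 29
```

```text
time_s: 13.65
eef_pos: [613.7, 68.2, 66.0]
tool_rot: [0.25, -0.041, 0.967, 0.011]
contact_force: [-0.3, 0.1, -3.1]
opening: 22.2
gripper_force: 30.0
time_s: 13.85
eef_pos: [614.2, 68.3, 65.6]
tool_rot: [0.251, -0.041, 0.967, 0.011]
contact_force: [-0.9, -1.2, 3.1]
opening: 22.1
gripper_force: 30.0
dp [-0.14 -0.19 -0.  ] rot [-0.09  0.04 -0.08] q [-0.07  0.17 -0.16  2.17  0.29  0.32  1.18] F [-0.9 -1.2  3.1] grip 29.970337740378454 22.1 t 13.85
```

```bash
python3 -m creep '[{"rot":[0,0,0],"dp":[0,-0.5,0],"fingers":0},{"rot":[0,0,0],"dp":[0.08,-1,0],"fingers":0},{"rot":[0,0,0],"dp":[0.08,-1,0],"fingers":0},{"rot":[0,0,0],"dp":[0.08,-1,0],"fingers":0}]'; python3 err.py 616 31 65.4 4.8 29
```

```text
time_s: 14.25
eef_pos: [616.7, 33.0, 65.6]
tool_rot: [0.251, -0.041, 0.967, 0.012]
contact_force: [0.5, 1.4, 0.8]
opening: 21.6
gripper_force: 30.0
dp [-0.07 -0.2  -0.02] rot [-0.1   0.05 -0.11] q [ 0.04  0.17 -0.19  2.16  0.19  0.31  1.35] F [0.5 1.4 0.8] grip 29.9716589046875 21.6 t 14.25
```

```bash
python3 -m creep '[{"rot":[0,0,0],"dp":[0.05,-1.2,-0.05],"fingers":0},{"rot":[0,0,0],"dp":[0.08,-1.2,0],"fingers":0},{"rot":[0,0,0],"dp":[0.08,-1.2,0],"fingers":0},{"rot":[0,0,0],"dp":[0.08,-1.2,0],"fingers":0},{"rot":[0,0,0],"dp":[0.08,-1.2,0],"fingers":0},{"rot":[0,0,0],"dp":[0.08,-1.2,0],"fingers":0}]'; python3 err.py 622 -41 65.4 4.8 29
```

```text
time_s: 14.85
eef_pos: [621.7, -39.0, 65.6]
tool_rot: [0.251, -0.041, 0.967, 0.011]
contact_force: [1.1, 2.7, 4.1]
opening: 22.0
gripper_force: 30.0
dp [ 0.03 -0.2  -0.02] rot [-0.09  0.11 -0.11] q [ 0.27  0.19 -0.27  2.14 -0.02  0.31  1.69] F [1.1 2.7 4.1] grip 29.974437601631507 22.0 t 14.85
```

Run:
```python
from h import *
d,W=cam('scene')
cv2.imwrite('pics/s4.png',cv2.resize(d['img'][150:290,250:390],(560,560)))
```

View pics/s4.png

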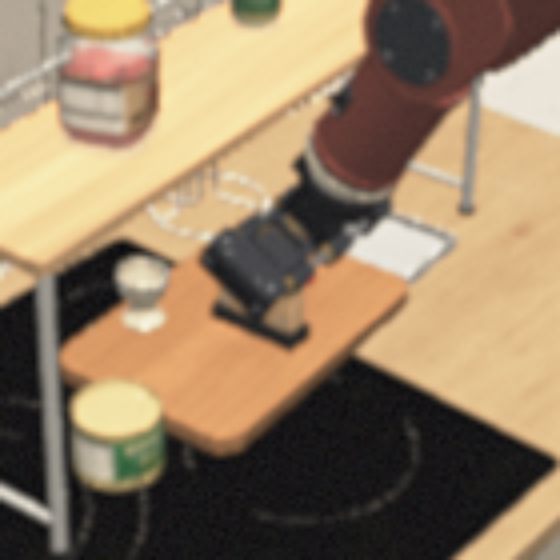

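```bash
python3 -m creep '[{"rot":[0,0,0],"dp":[0.1,-1.2,0],"fingers":0},{"rot":[0,0,0],"dp":[0.1,-1.2,0],"fingers":0},{"rot":[0,0,0],"dp":[0.1,-1.2,0],"fingers":0},{"rot":[0,0,0],"dp":[0.1,-1.2,0],"fingers":0},{"rot":[0,0,0],"dp":[0.1,-1.2,0],"fingers":0},{"rot":[0,0,0],"dp":[0.1,-1.2,0],"fingers":0},{"rot":[0,0,0],"dp":[0.1,-1.2,0],"fingers":0}]'; python3 err.py 634.5 -196 65.6 4.8 29
```

```text
time_s: 15.6
eef_pos: [628.7, -122.5, 65.6]
tool_rot: [0.251, -0.041, 0.967, 0.011]
contact_force: [-0.4, 3.6, 5.9]
opening: 21.7
gripper_force: 30.0
dp [ 0.58 -7.35 -0.  ] rot [-0.08  0.09 -0.13] q [ 0.51  0.24 -0.34  2.09 -0.18  0.35  2.01] F [-0.4  3.6  5.9] grip 29.974874187028036 21.7 t 15.6
```

```bash
python3 -m creep '[{"rot":[0,0,0],"dp":[0.08,-1.05,0.02],"fingers":0},{"rot":[0,0,0],"dp":[0.08,-1.05,0],"fingers":0},{"rot":[0,0,0],"dp":[0.08,-1.05,0],"fingers":0},{"rot":[0,0,0],"dp":[0.08,-1.05,0],"fingers":0},{"rot":[0,0,0],"dp":[0.08,-1.05,0],"fingers":0},{"rot":[0,0,0],"dp":[0.08,-1.05,0],"fingers":0},{"rot":[0,0,0],"dp":[0.08,-1.05,0],"fingers":0},{"rot":[0,0,0],"dp":[0,0,0],"fingers":0}]'; python3 err.py 634.5 -196 65.6 4.8 29
```

```text
time_s: 16.4
eef_pos: [633.9, -198.3, 65.5]
tool_rot: [0.251, -0.04, 0.967, 0.011]
contact_force: [-0.4, -3.0, 4.2]
opening: 21.5
gripper_force: 30.0
dp [0.06 0.23 0.01] rot [-0.03  0.07  0.05] q [ 0.67  0.3  -0.37  2.01 -0.26  0.4   2.22] F [-0.4 -3.   4.2] grip 29.969442815054208 21.5 t 16.4
```

Run:
```python
from h import *
ims=[]
for c,s in [('scene',np.s_[170:270,290:390]),('top',np.s_[150:250,320:420])]:
    d,W=cam(c); ims.append(cv2.resize(d['img'][s],(400,400)))
cv2.imwrite('pics/s5.png',np.hstack(ims))
```

```text
(no output)
```

View pics/s5.png

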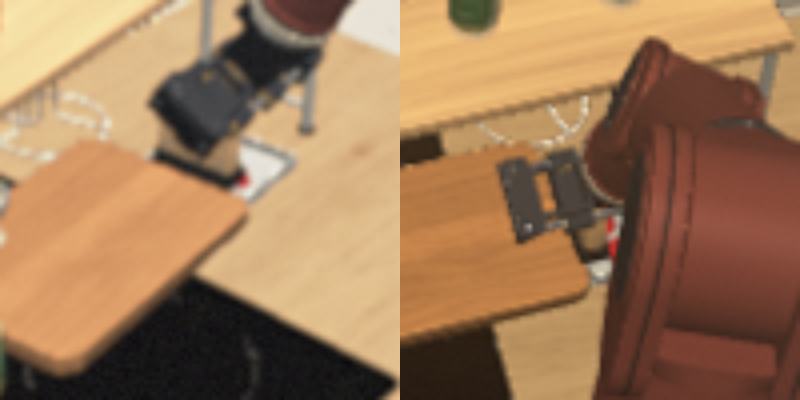

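```bash
python3 -m creep '[{"rot":[0,0,0],"dp":[0.05,-0.6,0.02],"fingers":0},{"rot":[0,0,0],"dp":[0,0,0],"fingers":0},{"rot":[0,0,0],"dp":[-0.3,0,1],"fingers":0},{"rot":[0,0,0],"dp":[-1.5,0,0.5],"fingers":0},{"rot":[0,0,0],"dp":[-2.5,0,0.5],"fingers":0},{"rot":[0,0,0],"dp":[-3,0.5,0.5],"fingers":0},{"rot":[0,0,0],"dp":[-3,1,0.5],"fingers":0},{"rot":[0,0,0],"dp":[-3,1,0.5],"fingers":0}]'; python3 err.py 442.6 246.2 44.6 14.4 29
```

```text
time_s: 17.3
eef_pos: [498.4, -176.3, 99.2]
tool_rot: [0.249, -0.041, 0.968, 0.012]
contact_force: [-0.2, -0.4, -1.6]
opening: 21.7
gripper_force: 30.0
dp [-5.58 42.25 -5.46] rot [-0.13 -0.16  9.51] q [ 0.88 -0.01 -0.45  2.27 -0.53  0.5   2.5 ] F [-0.2 -0.4 -1.6] grip 29.970202161348425 21.7 t 17.3
```

Run:
```python
from h import *
ims=[]
for c,s in [('scene',np.s_[170:270,290:390]),('top',np.s_[150:250,320:420])]:
    d,W=cam(c); ims.append(cv2.resize(d['img'][s],(400,400)))
cv2.imwrite('pics/s6.png',np.hstack(ims))
```

```text
(no output)
```

View pics/s6.png

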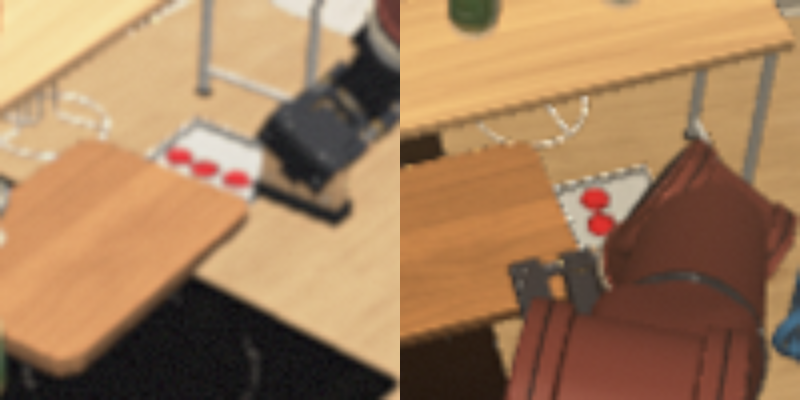

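All three caps lie in the tray at (180,157), (205,168) and (237,180) in the left crop. Now I'll carry the scraper back.

```bash
python3 -m creep '[{"rot":[0,0,0],"dp":[-0.5,2,0],"fingers":0},{"rot":[0,0,0],"dp":[-0.5,3,0],"fingers":0},{"rot":[0,0,0],"dp":[0,3,0],"fingers":0},{"rot":[0,0,0],"dp":[0,3,0],"fingers":0},{"rot":[0,0,0],"dp":[0,3,0],"fingers":0},{"rot":[0,0,0],"dp":[0,3,0],"fingers":0},{"rot":[0,0,0],"dp":[0,3,0],"fingers":0},{"rot":[0,0,0],"dp":[0,3,0],"fingers":0}]'; python3 -m creep '[{"rot":[0,0,2],"dp":[-0.5,3,0],"fingers":0},{"rot":[0,0,2],"dp":[-0.5,3,0],"fingers":0},{"rot":[0,0,2],"dp":[-0.5,3,0],"fingers":0},{"rot":[0,0,2],"dp":[-0.5,3,0],"fingers":0},{"rot":[0,0,1.5],"dp":[-0.5,3,0],"fingers":0},{"rot":[0,0,0],"dp":[-0.5,2,0],"fingers":0},{"rot":[0,0,0],"dp":[0,0,0],"fingers":0}]'; python3 err.py 442.6 246.2 44.6 14.4 29
```

```text
time_s: 18.2
eef_pos: [489.8, 54.2, 99.5]
tool_rot: [0.249, -0.041, 0.967, 0.011]
contact_force: [0.0, -0.3, -2.6]
opening: 21.7
gripper_force: 30.0
time_s: 18.9
eef_pos: [460.1, 224.7, 100.1]
tool_rot: [0.248, -0.122, 0.96, 0.032]
contact_force: [0.6, 0.3, -1.6]
opening: 21.7
gripper_force: 30.0
dp [-1.75  2.15 -5.55] rot [-0.07 -0.03 -0.09] q [ 0.75 -0.19 -1.3   2.31 -0.06  0.4   1.28] F [ 0.6  0.3 -1.6] grip 29.970641856780276 21.7 t 18.9
```

```bash
python3 -m creep '[{"rot":[0,0,0],"dp":[-0.6,0.8,0],"fingers":0},{"rot":[0,0,0],"dp":[-0.6,0.8,-1],"fingers":0},{"rot":[0,0,0],"dp":[-0.5,0.5,-1.5],"fingers":0},{"rot":[0,0,0],"dp":[0,0,-1],"fingers":0},{"rot":[0,0,0],"dp":[0,0,0],"fingers":0}]'; python3 err.py 442.6 246.2 44.6 14.4 29
```

```text
time_s: 19.4
eef_pos: [443.2, 240.7, 66.4]
tool_rot: [0.245, -0.121, 0.961, 0.031]
contact_force: [-0.7, -0.0, -2.2]
opening: 21.6
gripper_force: 30.0
dp [-0.06  0.55 -2.18] rot [ 0.1  -0.34  0.  ] q [ 0.6  -0.01 -1.3   2.35  0.56  0.4   0.64] F [-0.7 -0.  -2.2] grip 29.97025968390517 21.6 t 19.4
```

```bash
python3 -m creep '[{"rot":[0.1,-0.3,0],"dp":[0,0.5,0],"fingers":0},{"rot":[0,0,0],"dp":[0,0,-0.8],"fingers":0},{"rot":[0,0,0],"dp":[0,0,-0.7],"fingers":0},{"rot":[0,0,0],"dp":[0,0,0],"fingers":0}]'; python3 err.py 442.6 246.2 44.6 14.4 29
```

```text
time_s: 19.8
eef_pos: [443.9, 245.6, 52.5]
tool_rot: [0.249, -0.12, 0.961, 0.031]
contact_force: [-0.2, -0.7, -1.2]
opening: 21.8
gripper_force: 30.0
dp [-0.13  0.06 -0.79] rot [-0.01  0.02  0.11] q [ 0.52  0.09 -1.27  2.35  0.83  0.43  0.38] F [-0.2 -0.7 -1.2] grip 29.969912163214758 21.8 t 19.8
```

```bash
python3 -m creep '[{"rot":[0,0,0.1],"dp":[-0.1,0.05,-0.4],"fingers":0},{"rot":[0,0,0],"dp":[0,0,-0.25],"fingers":0},{"rot":[0,0,0],"dp":[0,0,0],"fingers":0}]'; python3 err.py 442.6 246.2 44.6 14.4 29; python3 -m creep '[{"rot":[0,0,0],"dp":[0,0,-0.1],"fingers":0},{"rot":[0,0,0],"dp":[0,0,0],"fingers":0}]'; python3 err.py 442.6 246.2 44.6 14.4 29
```

```text
time_s: 20.1
eef_pos: [443.6, 246.7, 46.8]
tool_rot: [0.25, -0.121, 0.96, 0.032]
contact_force: [0.0, 0.0, -2.4]
opening: 21.6
gripper_force: 30.0
dp [-0.1  -0.05 -0.22] rot [-0.04  0.15  0.  ] q [ 0.49  0.11 -1.25  2.36  0.9   0.43  0.32] F [ 0.   0.  -2.4] grip 29.969866558676586 21.6 t 20.1
time_s: 20.3
eef_pos: [443.8, 246.9, 45.9]
tool_rot: [0.25, -0.121, 0.96, 0.032]
contact_force: [0.4, -0.4, -1.5]
opening: 21.5
gripper_force: 30.0
dp [-0.12 -0.07 -0.13] rot [-0.07  0.18 -0.  ] q [ 0.48  0.12 -1.24  2.36  0.91  0.43  0.3 ] F [ 0.4 -0.4 -1.5] grip 29.969653364969417 21.5 t 20.3
```

```bash
python3 -m creep '[{"rot":[0,0,0],"dp":[-0.1,-0.05,-0.12],"fingers":0},{"rot":[0,0,0],"dp":[0,0,-0.05],"fingers":0},{"rot":[0,0,0],"dp":[0,0,0],"fingers":0}]'; python3 err.py 442.6 246.2 44.6 14.4 29
```

```text
time_s: 20.6
eef_pos: [443.1, 246.8, 44.6]
tool_rot: [0.25, -0.121, 0.96, 0.032]
contact_force: [-3.2, -1.8, 6.8]
opening: 21.6
gripper_force: 30.0
dp [-0.05 -0.06  0.  ] rot [-0.07  0.23 -0.03] q [ 0.48  0.12 -1.24  2.36  0.92  0.43  0.29] F [-3.2 -1.8  6.8] grip 29.989797798916698 21.6 t 20.6
```

Contact within 1 mm of the original place. Releasing.

```bash
python3 -m creep '[{"rot":[0,0,0],"dp":[0,0,0.05],"fingers":0},{"rot":[0,0,0],"dp":[0,0,0],"fingers":1},{"rot":[0,0,0],"dp":[0,0,0],"fingers":1},{"rot":[0,0,0],"dp":[0,0,0],"fingers":1},{"rot":[0,0,0],"dp":[0,0,0],"fingers":1},{"rot":[0,0,0],"dp":[0,0,0],"fingers":1},{"rot":[0,0,0],"dp":[0,0,0],"fingers":1},{"rot":[0,0,0],"dp":[0,0,0],"fingers":1}]'; python3 err.py 442.6 246.2 44.6 14.4 29
```

```text
time_s: 21.4
eef_pos: [442.7, 246.6, 44.5]
tool_rot: [0.25, -0.121, 0.96, 0.032]
contact_force: [0.3, -0.1, -0.2]
opening: 70.1
gripper_force: 0.0
dp [-0.01 -0.04  0.01] rot [-0.08  0.17 -0.01] q [ 0.48  0.12 -1.24  2.36  0.92  0.43  0.3 ] F [ 0.3 -0.1 -0.2] grip 0.0 70.1 t 21.4
```

Lift straight up and look.

```bash
python3 -m creep '[{"rot":[0,0,0],"dp":[0,0,1],"fingers":1},{"rot":[0,0,0],"dp":[0,0,1.5],"fingers":1},{"rot":[0,0,0],"dp":[0,0,2],"fingers":1},{"rot":[0,0,0],"dp":[0,0,3],"fingers":1},{"rot":[0,0,0],"dp":[0.3,0,3],"fingers":1},{"rot":[0,0,0],"dp":[0.5,0,3],"fingers":1},{"rot":[0,0,0],"dp":[0.5,-2,2],"fingers":1},{"rot":[0,0,0],"dp":[0,-3,0],"fingers":1}]'; python3 -m creep '[{"rot":[0,0,0],"dp":[0,-3,0],"fingers":1},{"rot":[0,0,0],"dp":[0,-4,0],"fingers":1},{"rot":[0,0,0],"dp":[0,-4,0],"fingers":1},{"rot":[0,0,0],"dp":[0,-3,0],"fingers":1},{"rot":[0,0,0],"dp":[0,0,0],"fingers":1}]'
python3 - <<'E'
from h import *
s=manip.state();print(s['time_s'],s['joint_positions'].round(2),s['contact_force'].round(1))
ims=[]
for c,sl in [('scene',np.s_[110:350,200:440]),('top',np.s_[110:310,190:430])]:
    d,W=cam(c); x,y,z=np.moveaxis(W,2,0)
    k=(z>30)&(z<90)&(x>370)&(x<500)&(y>200)&(y<300)
    print(c,k.sum(),cv2.minAreaRect(W[k][:,:2].astype(np.float32)),np.nanmax(z[k]))
    ims.append(cv2.resize(d['img'][sl],(400,400)))
cv2.imwrite('pics/s7.png',np.hstack(ims))
E
```

```text
time_s: 22.2
eef_pos: [457.6, 195.9, 192.7]
tool_rot: [0.252, -0.122, 0.96, 0.03]
contact_force: [1.0, -0.8, -0.3]
opening: 87.2
gripper_force: 0.0
time_s: 22.7
eef_pos: [455.4, 51.0, 188.2]
tool_rot: [0.248, -0.118, 0.961, 0.029]
contact_force: [0.3, 0.1, -0.1]
opening: 87.2
gripper_force: 0.0
22.7 [ 0.13 -0.37 -0.26  2.34 -0.23  0.67  1.83] [ 0.3  0.1 -0.1]
scene 368 ((436.213623046875, 249.9522705078125), (84.26966857910156, 23.254629135131836), 14.029091835021973) 76.93662719371187
top 184 ((437.2825927734375, 243.9807586669922), (86.951416015625, 23.001285552978516), 14.818337440490723) 87.33504307382553
```

View pics/s7.png

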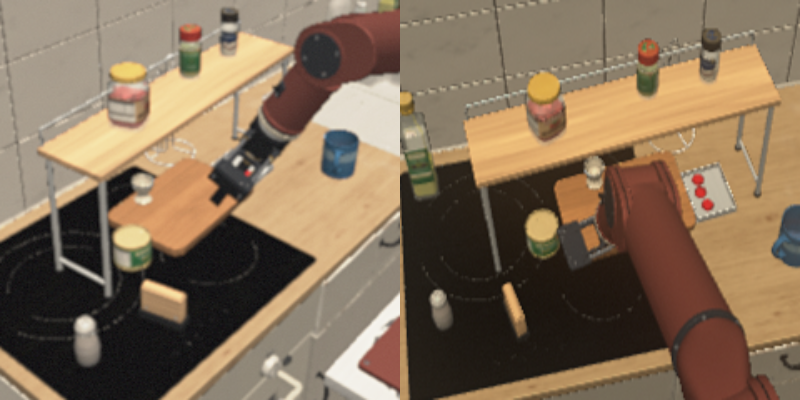

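The final picture shows the scraper standing upright at its original place, at (163,302) in the scene crop. The three caps are in the tray, around (703,190) in the top crop, and nothing else has moved.

```bash
python3 -c "
from workcell import manip
print(manip.finish_job())"
```

```text
the job is handed in; nothing more can be done
None
```

The job is handed in: all three caps were scraped into the tray, the scraper is upright within about 1 mm of where it was taken from and released, and the last pictures show nothing else moved (under 24 s of robot time used).

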